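# Turn the rivet tray and stack it over the painted rose

### The job

Lift the grey rivet tray by its orange grip, turn it half round so that its yellow end lies over the blue end of the crate that holds the red steel rose, and set it down gently so that it rests level inside that crate's rim, held up on the white lugs and not nested down onto the rose. Do not touch the rose with the tray, do not shove the rose crate, and leave the other blue crate (with the steel ring) alone.

Things in the scene. Friction and masses are not known exactly. Their poses are not given: they have to be found in the camera images.
- tray_grip (a point): Grasp centre of the orange square grip (30 x 30 mm post, sides along x and y, top 18 mm higher) on the centre axis of the grey rivet tray, 70 mm above its underside. Tray 152 (x) x 110 (y) x 50 mm high, 0.3 to 0.5 kg, on the bench. Axes are the tray's: z up, x to its yellow end. It drops past the lugs of a crate facing the same way and sits on them when turned half round.
- rose_crate: Blue crate with the red rose, loose, 1.8 kg. Origin: centre of underside; z up, x to its yellow end. 194 (x) x 160 (y) mm, rim 75 mm high, opening 186 x 152: 17 to 21 mm play round the tray. White lug tops are 63 mm up: two at the yellow end's corners, one mid other end, 41 mm deep. Tray with x opposite to this x rests on them: underside 63, grip centre 133 mm above this origin.
- rose: Red painted steel rose fixed in the middle of that crate, about 90 mm across, its top about 42 mm above the crate's underside. Origin at its foot on the crate's floor, at the crate's centre, 4 mm above the crate's underside.
- ring_crate: The other blue crate, same size and shape, with a dark steel ring and bar stock in it; not to be used. Origin at the centre of its underside, z up, x towards its yellow end.

How it is judged:
At the end, for the whole second after the job is handed in: The tray rests at rest on the lugs in the rose crate: axis within 30 mm of the crate's centre, grip centre 133 mm (+-6) above the crate's underside (only a tray turned half round rests there), sides within 17 degrees of the crate's, level within 4 degrees; the rose crate stands flat on the bench (horizontal distance between tray_grip and rose_crate below 0.03 m and z of tray_grip in the frame of rose_crate between 0.127 and 0.139 m and angle between the x axis of tray_grip and the x axis of rose_crate, either way round below 0.3 rad and angle between tray_grip's own z axis and vertical below 0.07 rad and angle between rose_crate's own z axis and vertical below 0.05 rad and height (world z) of rose_crate below 0.01 m and linear speed of tray below 0.02 m/s); the robot touches nothing.
It fails at once if the tray touches the rose (contact force between tray and rose above 0.5 N).
It fails at once if the rose crate is shoved more than 40 mm (distance of rose_crate from where it was at the start of the episode above 0.04 m).
It fails at once if the other blue crate is moved more than 30 mm (distance of ring_crate from where it was at the start of the episode above 0.03 m).
It fails at once if the tray is dropped into the rose crate (faster than 0.7 m/s close above the lugs, a fall of about 25 mm) (horizontal distance between tray_grip and rose_crate below 0.04 m and z of tray_grip in the frame of rose_crate below 0.163 m and linear speed of tray above 0.7 m/s).
It also fails if it takes over 38 s, if anything falls off the work surface, if the arm or the gripper's body presses on something with over 40 N, if the wrist force passes 120 N, or if a joint passes its speed limit or range.

### The arm

A 6-joint arm with a two-finger parallel gripper is mounted at the origin on the work surface. World frame = base frame: x ahead of the robot, y to its left, z up, the work surface at z = 0. Lengths are in m, angles in rad, forces in N, time in s.
With the tool pointing down it reaches from about 0.375 to 0.925 m from the base axis. Payload 5.7 kg.
Tool frame: the origin (TCP) lies on the centre line of the jaws, within the pads' length; the fingertips stand 19 mm ahead of it and the grasp point (between the pads) is the TCP; z points along the fingers, y is the line along which they close (so a half turn about z gives the same grasp; the last joint's range is limited). The gripper opens to 85 mm and grips with 20 to 120 N. Pads are 22 mm wide; open, the fingers measure 114 mm over their backs; the gripper's body (76 mm by 85 mm) begins 54 mm behind the grasp point. The pads swing forward as they close: fully open they stand 13 mm farther back than shut.
Start: joints at [-1.431, 0.359, 1.51, -0, 1.272, -0.115], TCP at [0.151, -0.581, 0.25] pointing down, gripper open.
Joint ranges: [-2.97, 2.97], [-1.01, 2.36], [0.21, 2.38], [-0.96, 4.11], [0.2, 2.71], [-2.98, 2.98]. Speed limits (rad/s): [2.39, 2.39, 3.14, 3.14, 3.14, 3.14].

### API

Orientations are given as a 3x3 rotation matrix whose columns are the frame's x, y, z axes.
In Python, from rig import * gives the robot as it stands.
- The arm moves only by the tool apply_moves, never from a script. Its argument "commands" is a list of rows, each an object of numbers: "rx", "ry", "rz": the turn, a rotation vector about the tool's x, y, z normalised to -1 to 1, where 1 is 0.5 rad; "dx", "dy", "dz": the shift along the tool's x, y, z normalised to -1 to 1, where 1 is 0.1 m; "gripper": the opening, from 0 (shut) to 1 (fully open). A call has 1 to 8 rows; each row shifts and turns the commanded pose from where the row before left it, along the tool's axes as they then stand; what a row does not reach is not made up. A row lasts 1/12 s, in which the tool goes at most 41.7 mm and 7.16 degrees, less where a joint would pass 70% of its speed; a pose out of reach is approached as far as the arm can. A call with a number of a shift or a turn outside -1 to 1 is refused whole. A call with a gripper value outside its range is refused whole. The fingers move at their own pace and stop on an object; the grip force is fixed at half the most. Time passes only in rows, so rows that do not move let the fingers close. It gives the time, the measured TCP pose, the force, the opening and the grip force at its end, in the units of the state.
- state(): the state, without advancing time (a new reading comes with each control period).
- snapshot(name): name is "side" or "top"; returns a dict with "frame" (384x512x3 uint8, red, green, blue), "vfov" (degrees; the focal length in pixels is half the picture's height over the tangent of half this angle, whatever the lens; pixels are square), "cx", "cy" (the principal point, pixels), "eye" and "attitude" of the camera in the world. Camera axes: x right, y up, looking along -z (the intrinsics and any distortion apply to the point x, -y, -z); pixel columns grow to the right and rows downward; lengths in m; the calibration is good to about 2 mm. A picture is of the moment at which its call begins. There is no depth.
- sign_off(): hands the job in; it is judged then, once.
Trained networks look in a picture, given as the dict that the camera call returned (one of the last four; its "shot" number tells which), for a name from the list of things; names that differ only in an ending like _2 or _b are one class to them, and where a whole thing is asked for, a point or a joint stands for the part that bears it (a point fixed in the world has none). Each returns a list of dicts, best first, with "confidence" (0 to 1); they miss things now and then, are a little off and sometimes report something else, mostly with a low value. They report only what shows in the picture. A call takes as long as a camera call.
- spot_in(picture, target): "rect" ([centre column, centre row, width, height] in pixels, round what is visible of it).
- tip_of(picture, target): "at" ([column, row] in pixels: a listed point, or the origin of a listed thing).
The state is a dict: "time_s": time; "joint_pos": joint angles; "joint_vel": joint speeds; "tau": joint torques, N m; "tcp_pos": TCP position; "eef_rot": TCP orientation; "ft_force": force on the tool from outside, world axes, zero at the start; "ft_torque": the same for the moment, N m; "grip_width": finger opening in m; "grasp_force": force on a finger pad.
Only numpy, scipy, OpenCV 4.12 (cv2) and the standard library are available. Lean on these libraries where they do the work, as an engineer would, in place of code of your own. Each camera call takes 0.05 s, during which the arm holds its last target. There are 200 camera calls.

## Working session

There is one attempt and no reset: what is moved stays moved. The work goes in short steps, Python scripts to look and compute and a tool call to move; the robot and the scene stay as the last step left them, time stands still between calls to the robot, and variables do not carry over. Pictures are saved under pics/ and viewed, at most 10 in all, crops included, and the job is handed in when it is done.

Besides the shell and the picture viewer there is one more tool, called after ">>>" as name(argument=value, ...), one argument or row to a line, values as JSON. apply_moves: Moves the arm, as the interface text tells. Scaled input: -1 to 1 covers 0.1 m each way for a shift and 0.5 rad each way for a turn. Its arguments: {"type":"object","properties":{"commands":{"type":"array"}},"required":["commands"]}

```bash
mkdir -p pics; ls; cat > h.py <<'E'
from rig import *
import numpy as np, cv2
def ray(p,uv):
    f=p["frame"].shape[0]/2/np.tan(np.radians(p["vfov"])/2)
    d=np.array([(uv[0]-p["cx"])/f,-(uv[1]-p["cy"])/f,-1.])
    R=np.array(p["attitude"]); return np.array(p["eye"]),R@d/np.linalg.norm(d)
def onz(p,uv,z):
    e,d=ray(p,uv); return e+d*(z-e[2])/d[2]
def tri(a,ua,b,ub):
    e1,d1=ray(a,ua);e2,d2=ray(b,ub)
    t=np.linalg.lstsq(np.c_[d1,-d2],e2-e1,rcond=None)[0]
    x,y=e1+t[0]*d1,e2+t[1]*d2
    return (x+y)/2,np.linalg.norm(x-y)
def save(p,n): cv2.imwrite(f"pics/{n}.png",p["frame"][:,:,::-1])
E
python3 - <<'E'
from h import *
np.set_printoptions(precision=4,suppress=True)
P={n:snapshot(n) for n in("side","top")}
for n,p in P.items():
    save(p,n+"0"); print(n,{k:v for k,v in p.items() if k!="frame"})
    for t in("tray_grip","rose_crate","rose","ring_crate"):
        print(t,[(np.round(d["at"],1),round(d["confidence"],2)) for d in tip_of(p,t)],[(np.round(d["rect"],1),round(d["confidence"],2)) for d in spot_in(p,t)])
for t in("tray_grip","rose_crate","rose","ring_crate"):
    try:print(t,tri(P["side"],tip_of(P["side"],t)[0]["at"],P["top"],tip_of(P["top"],t)[0]["at"]))
    except Exception as e: print(t,e)
s=state();print(s)
E
```

```text
pics
side {'vfov': 51.90587527140183, 'cx': 254.17706833695658, 'cy': 201.67067241046516, 'eye': array([0.2867, 0.6488, 0.7745]), 'attitude': array([[-0.9358,  0.2433, -0.2551],
       [-0.3525, -0.6594,  0.664 ],
       [-0.0066,  0.7113,  0.7028]]), 'shot': 1}
tray_grip [(array([203. , 297.2]), 0.84)] [(array([203.4, 309.9,  86.1,  82.8]), 0.59), (array([295.4, 154.2,  82.7,  71. ]), 0.46)]
rose_crate [(array([292.7, 159.1]), 0.56)] [(array([293.1, 155.3,  87.1,  70.4]), 0.72)]
rose [(array([290.4, 162.8]), 0.89)] [(array([293.2, 153.9,  26.5,  19.7]), 0.76), (array([206.1, 310.1,  84.7,  85.6]), 0.47)]
ring_crate [(array([254. , 223.7]), 0.72), (array([293.6, 159.9]), 0.36)] [(array([253.8, 216.8,  94.3,  79.2]), 0.67)]
top {'vfov': 56.24061310387677, 'cx': 261.2686007385561, 'cy': 190.8392516014938, 'eye': array([ 0.4955, -0.007 ,  0.9859]), 'attitude': array([[ 0.0179,  0.9988, -0.0466],
       [-0.9996,  0.0169, -0.0222],
       [-0.0214,  0.047 ,  0.9987]]), 'shot': 2}
tray_grip [(array([160.4, 187. ]), 0.59)] [(array([164.1, 188.4,  65.7,  67.5]), 0.91), (array([378.4, 198. ,
[... 498 characters left out ...]
0.3092, -0.0228]), np.float64(0.0023342090100650324))
ring_crate (array([ 0.5403, -0.0173, -0.0132]), np.float64(0.0063278424153471215))
{'time_s': 1.3, 'joint_pos': array([-1.4311,  0.3588,  1.5104,  0.    ,  1.2725, -0.1151]), 'joint_vel': array([-0.0018, -0.0005, -0.0002,  0.0001,  0.0015,  0.0008]), 'tau': array([  0.0002, -52.7595, -27.9043,  -0.0001,   0.0016,   0.    ]), 'tcp_pos': array([ 0.1512, -0.5806,  0.2503]), 'eef_rot': array([[ 0.9677,  0.2521,  0.    ],
       [ 0.2521, -0.9677,  0.0001],
       [ 0.0001, -0.0001, -1.    ]]), 'ft_force': array([-0.4952, -0.3202, -0.5085]), 'ft_torque': array([-0.0161, -0.0042, -0.0542]), 'grasp_force': 0.0, 'grip_width': 0.08573485081150106}
```

View pictures.

```bash
python3 - <<'E'
import cv2
a=cv2.imread("pics/top0.png")[110:290,110:450]; cv2.imwrite("pics/topc.png",cv2.resize(a,None,fx=2.35,fy=2.35,interpolation=cv2.INTER_CUBIC))
a=cv2.imread("pics/side0.png")[100:370,130:380]; cv2.imwrite("pics/sidec.png",cv2.resize(a,None,fx=2.2,fy=2.2,interpolation=cv2.INTER_CUBIC))
E
```

```text
(no output)
```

View pics/topc.png

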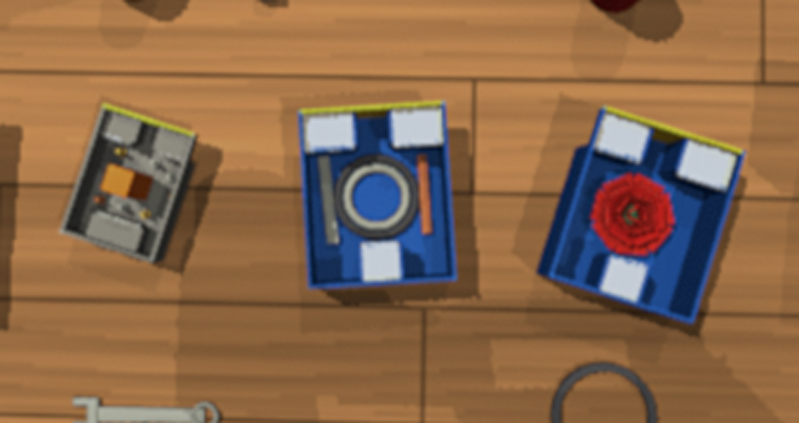

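View pics/sidec.png

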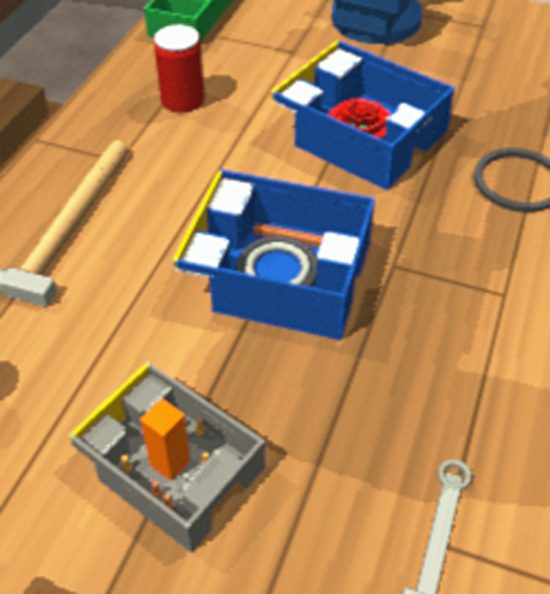

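The top view shows the tray at left, with its grip near crop (122,183) and yellow edge (103,103)-(195,133). The ring crate is in the middle. The rose crate is at right, with rim corners (605,107), (742,152), (692,325), (542,272). Both yellow ends point ahead (+x), and the side view agrees.

```bash
python3 - <<'E'
from h import *
np.set_printoptions(precision=4,suppress=True)
t=snapshot("top");s=snapshot("side")
T=lambda a:np.array(a)/2.35+110
S=lambda a:np.array(a)/2.2+[130,100]
def rect(name,c,z):
    q=np.array([onz(t,T(x),z)[:2] for x in c]); L=[np.linalg.norm(q[i]-q[(i+1)%4]) for i in range(4)]
    d=q[0]+q[1]-q[2]-q[3]; e=q[0]-q[1]+q[3]-q[2]
    print(name,q.mean(0),np.array(L),"yaw",np.arctan2(d[1],d[0]),np.arctan2(e[1],e[0])-np.pi/2)
rect("tray",[(103,103),(195,133),(155,263),(62,232)],.05)
rect("rose",[(605,107),(742,152),(692,325),(542,272)],.075)
rect("ring",[(300,112),(444,102),(456,280),(311,287)],.075)
for n,a,b in[("trayYL",(103,103),(148,366)),("trayYR",(195,133),(73,435))]: pass
for n,a,b in[("tray far-l",(103,103),(73,435)),("tray far-r",(195,133),(148,366)),("crate far-l",(605,107),(274,93)),("crate far-r",(742,152),(340,44)),("crate near-r",(692,325),(452,88)),("griptop",(122,180),(166,415)),("lug mid",(625,280),(405,118)),("lug r",(708,166),(341,64)),("lug l",(622,138),(302,93))]:
    print(n,*tri(t,T(a),s,S(b)))
E
```

```text
tray [0.5433 0.2672] [0.1095 0.1513 0.1102 0.1512] yaw -0.27502187329438493 -0.2991129575164193
rose [ 0.518  -0.2974] [0.1533 0.1929 0.1678 0.1905] yaw -0.31737190293554496 -0.3150856300406184
ring [ 0.5332 -0.0107] [0.1565 0.1924 0.1558 0.1897] yaw 0.08160221995347436 0.07592122437784754
tray far-l [0.6306 0.2987 0.0483] 0.003964068220622765
tray far-r [0.6007 0.1962 0.041 ] 0.0004967355592640058
crate far-l [ 0.6324 -0.2564  0.0682] 0.0017450748115083949
crate far-r [ 0.5853 -0.4045  0.0665] 0.002920664629502195
crate near-r [ 0.4029 -0.3473  0.0722] 0.0057183355205881635
griptop [0.5435 0.2653 0.0809] 0.0016585640403110708
lug mid [ 0.4492 -0.2805  0.0568] 0.007153981122131804
lug r [ 0.5716 -0.3719  0.0556] 0.0003746921424875502
lug l [ 0.5991 -0.2765  0.0627] 0.0023856017843963224
```

>>> apply_moves(
  commands=[
    {"dx":0.34,"dy":-0.16,"gripper":1},
    {"dx":0.34,"dy":-0.16,"gripper":1},
    {"dx":0.34,"dy":-0.16,"gripper":1},
    {"dx":0.34,"dy":-0.16,"gripper":1},
    {"dx":0.34,"dy":-0.16,"gripper":1},
    {"dx":0.34,"dy":-0.16,"gripper":1},
    {"dx":0.34,"dy":-0.16,"gripper":1},
    {"dx":0.34,"dy":-0.16,"gripper":1},
  ],
)

```text
invalid input at $.commands[0]: expected keys rx, ry, rz, dx, dy, dz, gripper
```

>>> apply_moves(
  commands=[
    {"dx":0.33,"dy":-0.15,"gripper":1},
    {"dx":0.33,"dy":-0.15,"gripper":1},
    {"dx":0.33,"dy":-0.15,"gripper":1},
    {"dx":0.33,"dy":-0.15,"gripper":1},
    {"dx":0.33,"dy":-0.15,"gripper":1},
    {"dx":0.33,"dy":-0.15,"gripper":1},
    {"dx":0.09,"dy":-0.37,"gripper":1},
    {"dx":0.09,"dy":-0.37,"gripper":1},
  ],
)

```text
invalid input at $.commands[0]: expected keys rx, ry, rz, dx, dy, dz, gripper
```

>>> apply_moves(
  commands=[
    {"dx":0.09,"dy":-0.37,"gripper":1},
    {"dx":0.09,"dy":-0.37,"gripper":1},
    {"dx":0.09,"dy":-0.37,"gripper":1},
    {"dx":0.09,"dy":-0.37,"gripper":1},
    {"dx":0.09,"dy":-0.37,"gripper":1},
    {"dx":0.09,"dy":-0.37,"gripper":1},
    {"dx":0.09,"dy":-0.37,"gripper":1},
    {"dx":0.09,"dy":-0.37,"gripper":1},
  ],
)

```text
invalid input at $.commands[0]: expected keys rx, ry, rz, dx, dy, dz, gripper
```

>>> apply_moves(
  commands=[
    {"rz":-0.23,"gripper":1},
    {"rz":-0.23,"gripper":1},
    {"rz":-0.23,"gripper":1},
    {"rz":-0.23,"gripper":1},
    {"rz":-0.23,"gripper":1},
    {"rz":-0.23,"gripper":1},
    {"rz":-0.23,"gripper":1},
    {"rz":-0.23,"gripper":1},
  ],
)

```text
invalid input at $.commands[0]: expected keys rx, ry, rz, dx, dy, dz, gripper
```

>>> apply_moves(
  commands=[
    {"rz":-0.23,"gripper":1},
    {"rz":-0.23,"gripper":1},
    {"rz":-0.23,"gripper":1},
    {"rz":-0.23,"gripper":1},
    {"rz":-0.23,"gripper":1},
    {"rz":-0.23,"gripper":1},
    {"rz":-0.23,"gripper":1},
    {"rz":-0.23,"gripper":1},
  ],
)

```text
invalid input at $.commands[0]: expected keys rx, ry, rz, dx, dy, dz, gripper
```

>>> apply_moves(
  commands=[
    {"rz":-0.23,"gripper":1},
    {"rz":-0.23,"gripper":1},
    {"rz":-0.23,"gripper":1},
    {"rz":-0.23,"gripper":1},
    {"rz":-0.23,"gripper":1},
    {"rz":-0.2,"gripper":1},
    {"rz":-0.16,"gripper":1},
    {"gripper":1},
  ],
)

```text
invalid input at $.commands[0]: expected keys rx, ry, rz, dx, dy, dz, gripper
```

All keys are required. I'll resend, starting with one call.

>>> apply_moves(
  commands=[
    {"rx":0,"ry":0,"rz":0,"dx":0.34,"dy":-0.16,"dz":0,"gripper":1},
    {"rx":0,"ry":0,"rz":0,"dx":0.34,"dy":-0.16,"dz":0,"gripper":1},
    {"rx":0,"ry":0,"rz":0,"dx":0.34,"dy":-0.16,"dz":0,"gripper":1},
    {"rx":0,"ry":0,"rz":0,"dx":0.34,"dy":-0.16,"dz":0,"gripper":1},
    {"rx":0,"ry":0,"rz":0,"dx":0.34,"dy":-0.16,"dz":0,"gripper":1},
    {"rx":0,"ry":0,"rz":0,"dx":0.34,"dy":-0.16,"dz":0,"gripper":1},
    {"rx":0,"ry":0,"rz":0,"dx":0.34,"dy":-0.16,"dz":0,"gripper":1},
    {"rx":0,"ry":0,"rz":0,"dx":0.34,"dy":-0.16,"dz":0,"gripper":1},
  ],
)

```text
time_s: 2.07
tcp_pos: [0.3834, -0.3869, 0.2505]
eef_rot: [[0.968, 0.252, 0.0], [0.252, -0.968, -0.0], [0.0, 0.0, -1.0]]
ft_force: [0.3, -0.2, -0.7]
grip_width: 0.0853
grasp_force: 0.0
```

>>> apply_moves(
  commands=[
    {"rx":0,"ry":0,"rz":0,"dx":0.33,"dy":-0.15,"dz":0,"gripper":1},
    {"rx":0,"ry":0,"rz":0,"dx":0.33,"dy":-0.15,"dz":0,"gripper":1},
    {"rx":0,"ry":0,"rz":0,"dx":0.33,"dy":-0.15,"dz":0,"gripper":1},
    {"rx":0,"ry":0,"rz":0,"dx":0.33,"dy":-0.15,"dz":0,"gripper":1},
    {"rx":0,"ry":0,"rz":0,"dx":0.33,"dy":-0.15,"dz":0,"gripper":1},
    {"rx":0,"ry":0,"rz":0,"dx":0.33,"dy":-0.15,"dz":0,"gripper":1},
    {"rx":0,"ry":0,"rz":0,"dx":0.09,"dy":-0.37,"dz":0,"gripper":1},
    {"rx":0,"ry":0,"rz":0,"dx":0.09,"dy":-0.37,"dz":0,"gripper":1},
  ],
)

```text
time_s: 2.73
tcp_pos: [0.5516, -0.174, 0.25]
eef_rot: [[0.968, 0.252, 0.001], [0.252, -0.968, -0.0], [0.001, 0.0, -1.0]]
ft_force: [0.3, -0.4, 0.1]
grip_width: 0.0851
grasp_force: 0.0
```

>>> apply_moves(
  commands=[
    {"rx":0,"ry":0,"rz":0,"dx":0.09,"dy":-0.37,"dz":0,"gripper":1},
    {"rx":0,"ry":0,"rz":0,"dx":0.09,"dy":-0.37,"dz":0,"gripper":1},
    {"rx":0,"ry":0,"rz":0,"dx":0.09,"dy":-0.37,"dz":0,"gripper":1},
    {"rx":0,"ry":0,"rz":0,"dx":0.09,"dy":-0.37,"dz":0,"gripper":1},
    {"rx":0,"ry":0,"rz":0,"dx":0.09,"dy":-0.37,"dz":0,"gripper":1},
    {"rx":0,"ry":0,"rz":0,"dx":0.09,"dy":-0.37,"dz":0,"gripper":1},
    {"rx":0,"ry":0,"rz":0,"dx":0.09,"dy":-0.37,"dz":0,"gripper":1},
    {"rx":0,"ry":0,"rz":0,"dx":0.09,"dy":-0.37,"dz":0,"gripper":1},
  ],
)

```text
time_s: 3.4
tcp_pos: [0.5446, 0.1314, 0.2505]
eef_rot: [[0.968, 0.252, 0.0], [0.252, -0.968, 0.0], [0.0, 0.0, -1.0]]
ft_force: [0.4, 0.1, 0.3]
grip_width: 0.0855
grasp_force: 0.0
```

>>> apply_moves(
  commands=[
    {"rx":0,"ry":0,"rz":-0.23,"dx":0,"dy":0,"dz":0,"gripper":1},
    {"rx":0,"ry":0,"rz":-0.23,"dx":0,"dy":0,"dz":0,"gripper":1},
    {"rx":0,"ry":0,"rz":-0.23,"dx":0,"dy":0,"dz":0,"gripper":1},
    {"rx":0,"ry":0,"rz":-0.23,"dx":0,"dy":0,"dz":0,"gripper":1},
    {"rx":0,"ry":0,"rz":-0.23,"dx":0,"dy":0,"dz":0,"gripper":1},
    {"rx":0,"ry":0,"rz":-0.23,"dx":0,"dy":0,"dz":0,"gripper":1},
    {"rx":0,"ry":0,"rz":-0.23,"dx":0,"dy":0,"dz":0,"gripper":1},
    {"rx":0,"ry":0,"rz":-0.23,"dx":0,"dy":0,"dz":0,"gripper":1},
  ],
)

```text
time_s: 4.07
tcp_pos: [0.5449, 0.1296, 0.2504]
eef_rot: [[0.38, 0.925, 0.0], [0.925, -0.38, 0.0], [0.0, -0.0, -1.0]]
ft_force: [0.7, 1.1, -0.9]
grip_width: 0.0854
grasp_force: 0.0
```

>>> apply_moves(
  commands=[
    {"rx":0,"ry":0,"rz":-0.23,"dx":0,"dy":0,"dz":0,"gripper":1},
    {"rx":0,"ry":0,"rz":-0.23,"dx":0,"dy":0,"dz":0,"gripper":1},
    {"rx":0,"ry":0,"rz":-0.23,"dx":0,"dy":0,"dz":0,"gripper":1},
    {"rx":0,"ry":0,"rz":-0.23,"dx":0,"dy":0,"dz":0,"gripper":1},
    {"rx":0,"ry":0,"rz":-0.23,"dx":0,"dy":0,"dz":0,"gripper":1},
    {"rx":0,"ry":0,"rz":-0.23,"dx":0,"dy":0,"dz":0,"gripper":1},
    {"rx":0,"ry":0,"rz":-0.23,"dx":0,"dy":0,"dz":0,"gripper":1},
    {"rx":0,"ry":0,"rz":-0.23,"dx":0,"dy":0,"dz":0,"gripper":1},
  ],
)

```text
time_s: 4.73
tcp_pos: [0.545, 0.1295, 0.2504]
eef_rot: [[-0.505, 0.863, 0.0], [0.863, 0.505, 0.0], [0.0, 0.0, -1.0]]
ft_force: [1.6, 0.5, -0.2]
grip_width: 0.0852
grasp_force: 0.0
```

>>> apply_moves(
  commands=[
    {"rx":0,"ry":0,"rz":-0.23,"dx":0,"dy":0,"dz":0,"gripper":1},
    {"rx":0,"ry":0,"rz":-0.23,"dx":0,"dy":0,"dz":0,"gripper":1},
    {"rx":0,"ry":0,"rz":-0.23,"dx":0,"dy":0,"dz":0,"gripper":1},
    {"rx":0,"ry":0,"rz":-0.23,"dx":0,"dy":0,"dz":0,"gripper":1},
    {"rx":0,"ry":0,"rz":-0.23,"dx":0,"dy":0,"dz":0,"gripper":1},
    {"rx":0,"ry":0,"rz":-0.23,"dx":0,"dy":0,"dz":0,"gripper":1},
    {"rx":0,"ry":0,"rz":-0.13,"dx":0,"dy":0,"dz":0,"gripper":1},
    {"rx":0,"ry":0,"rz":0,"dx":0,"dy":0,"dz":0,"gripper":1},
  ],
)

```text
time_s: 5.4
tcp_pos: [0.5449, 0.1296, 0.2504]
eef_rot: [[-0.958, 0.285, 0.0], [0.285, 0.958, 0.0], [-0.0, 0.0, -1.0]]
ft_force: [0.1, 0.1, 0.9]
grip_width: 0.0852
grasp_force: 0.0
```

>>> apply_moves(
  commands=[
    {"rx":0,"ry":0,"rz":0,"dx":0.1,"dy":0.33,"dz":0,"gripper":1},
    {"rx":0,"ry":0,"rz":0,"dx":0.1,"dy":0.33,"dz":0,"gripper":1},
    {"rx":0,"ry":0,"rz":0,"dx":0.1,"dy":0.33,"dz":0,"gripper":1},
    {"rx":0,"ry":0,"rz":0,"dx":0.1,"dy":0.32,"dz":0,"gripper":1},
    {"rx":0,"ry":0,"rz":0,"dx":0,"dy":0,"dz":0.36,"gripper":1},
    {"rx":0,"ry":0,"rz":0,"dx":0,"dy":0,"dz":0.36,"gripper":1},
    {"rx":0,"ry":0,"rz":0,"dx":0,"dy":0,"dz":0.36,"gripper":1},
    {"rx":0,"ry":0,"rz":0,"dx":0,"dy":0,"dz":0,"gripper":1},
  ],
)

```text
time_s: 6.07
tcp_pos: [0.5395, 0.2652, 0.1358]
eef_rot: [[-0.957, 0.289, -0.011], [0.289, 0.957, -0.004], [0.01, -0.007, -1.0]]
ft_force: [-1.3, -0.4, -1.0]
grip_width: 0.0854
grasp_force: 0.0
```

```bash
python3 - <<'E'
from h import *
p=snapshot("side");q=snapshot("top")
a=p["frame"][220:380,120:320,::-1];b=q["frame"][110:270,90:290,::-1]
cv2.imwrite("pics/pre.png",cv2.resize(np.hstack([a,b]),None,fx=2,fy=2,interpolation=cv2.INTER_CUBIC))
print(state()["tcp_pos"],state()["joint_pos"])
E
```

```text
[0.54341331 0.26624417 0.14169333] [ 3.41410414e-01  4.79929669e-01  1.61197308e+00  1.09823410e-04
  1.05294981e+00 -9.36319859e-01]
```

View pics/pre.png

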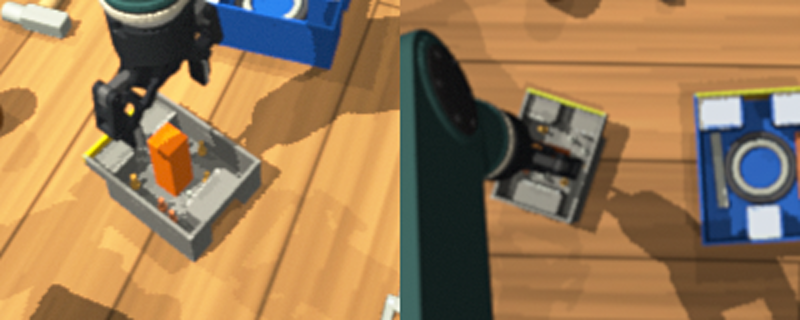

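The left half (side view) shows the two fingers either side of the orange grip's line, at about (115,110) and (200,65), with the grip top at (165,135). The jaws are aligned to the tray's sides. I'll descend and close.

>>> apply_moves(
  commands=[
    {"rx":0,"ry":0,"rz":0,"dx":0,"dy":0,"dz":0.25,"gripper":1},
    {"rx":0,"ry":0,"rz":0,"dx":0,"dy":0,"dz":0.25,"gripper":1},
    {"rx":0,"ry":0,"rz":0,"dx":0,"dy":0,"dz":0.1,"gripper":1},
    {"rx":0,"ry":0,"rz":0,"dx":0,"dy":0,"dz":0.1,"gripper":1},
    {"rx":0,"ry":0,"rz":0,"dx":0,"dy":0,"dz":0,"gripper":1},
    {"rx":0,"ry":0,"rz":0,"dx":0,"dy":0,"dz":0,"gripper":0.6},
    {"rx":0,"ry":0,"rz":0,"dx":0,"dy":0,"dz":0,"gripper":0.5},
    {"rx":0,"ry":0,"rz":0,"dx":0,"dy":0,"dz":0,"gripper":0.4},
  ],
)

```text
time_s: 6.83
tcp_pos: [0.5453, 0.2669, 0.0738]
eef_rot: [[-0.958, 0.288, 0.002], [0.288, 0.958, 0.001], [-0.002, 0.002, -1.0]]
ft_force: [0.1, 0.7, -0.3]
grip_width: 0.0518
grasp_force: 0.0
```

>>> apply_moves(
  commands=[
    {"rx":0,"ry":0,"rz":0,"dx":0,"dy":0,"dz":0,"gripper":0},
    {"rx":0,"ry":0,"rz":0,"dx":0,"dy":0,"dz":0,"gripper":0},
    {"rx":0,"ry":0,"rz":0,"dx":0,"dy":0,"dz":0,"gripper":0},
    {"rx":0,"ry":0,"rz":0,"dx":0,"dy":0,"dz":0,"gripper":0},
    {"rx":0,"ry":0,"rz":0,"dx":0,"dy":0,"dz":0,"gripper":0},
    {"rx":0,"ry":0,"rz":0,"dx":0,"dy":0,"dz":0,"gripper":0},
  ],
)

```text
time_s: 7.33
tcp_pos: [0.5454, 0.2672, 0.0736]
eef_rot: [[-0.958, 0.288, 0.002], [0.288, 0.958, 0.001], [-0.002, 0.002, -1.0]]
ft_force: [-0.1, 1.8, 5.8]
grip_width: 0.0292
grasp_force: 60.8
```

>>> apply_moves(
  commands=[
    {"rx":0,"ry":0,"rz":0,"dx":0,"dy":0,"dz":-0.1,"gripper":0},
    {"rx":0,"ry":0,"rz":0,"dx":0,"dy":0,"dz":-0.2,"gripper":0},
    {"rx":0,"ry":0,"rz":0,"dx":0,"dy":0,"dz":-0.3,"gripper":0},
    {"rx":0,"ry":0,"rz":0,"dx":0,"dy":0,"dz":-0.3,"gripper":0},
    {"rx":0,"ry":0,"rz":0,"dx":0,"dy":0,"dz":-0.3,"gripper":0},
    {"rx":0,"ry":0,"rz":0,"dx":0,"dy":0,"dz":-0.2,"gripper":0},
    {"rx":0,"ry":0,"rz":0,"dx":0,"dy":0,"dz":-0.1,"gripper":0},
    {"rx":0,"ry":0,"rz":0,"dx":0,"dy":0,"dz":0,"gripper":0},
  ],
)

```text
time_s: 8.0
tcp_pos: [0.5453, 0.2668, 0.2248]
eef_rot: [[-0.958, 0.288, 0.004], [0.288, 0.958, 0.001], [-0.003, 0.002, -1.0]]
ft_force: [0.7, 0.1, -4.3]
grip_width: 0.0293
grasp_force: 60.2
```

```bash
python3 - <<'E'
from h import *
p=snapshot("side");q=snapshot("top")
a=p["frame"][160:360,80:280,::-1];b=q["frame"][110:310,60:260,::-1]
cv2.imwrite("pics/lift.png",cv2.resize(np.hstack([a,b]),None,fx=2,fy=2,interpolation=cv2.INTER_CUBIC))
print(state()["tcp_pos"],state()["joint_pos"],state()["ft_force"],state()["ft_torque"])
E
```

```text
[0.54342536 0.26613945 0.22135209] [ 3.41309280e-01  3.93323785e-01  1.53237990e+00 -2.45844125e-05
  1.21768853e+00 -9.37680806e-01] [ 0.38119769 -0.01973827 -4.39389512] [ 0.01752458 -0.02193594 -0.04235224]
```

View pics/lift.png

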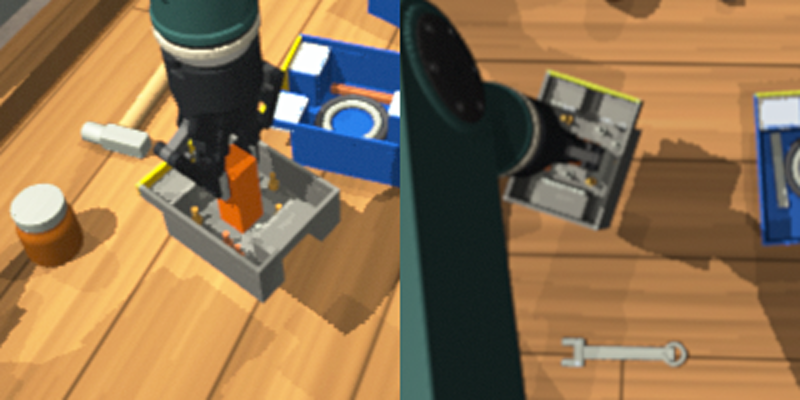

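The tray hangs level in the jaws, with its yellow end still ahead. Next I'll carry it over to y≈0 and turn it half round.

>>> apply_moves(
  commands=[
    {"rx":0,"ry":0,"rz":0,"dx":-0.04,"dy":-0.16,"dz":0,"gripper":0},
    {"rx":0,"ry":0,"rz":0,"dx":-0.08,"dy":-0.32,"dz":0,"gripper":0},
    {"rx":0,"ry":0,"rz":0,"dx":-0.09,"dy":-0.37,"dz":0,"gripper":0},
    {"rx":0,"ry":0,"rz":0,"dx":-0.09,"dy":-0.37,"dz":0,"gripper":0},
    {"rx":0,"ry":0,"rz":0,"dx":-0.09,"dy":-0.37,"dz":0,"gripper":0},
    {"rx":0,"ry":0,"rz":0,"dx":-0.09,"dy":-0.37,"dz":0,"gripper":0},
    {"rx":0,"ry":0,"rz":0,"dx":-0.09,"dy":-0.37,"dz":0,"gripper":0},
    {"rx":0,"ry":0,"rz":0,"dx":-0.06,"dy":-0.26,"dz":0,"gripper":0},
  ],
)

```text
time_s: 8.77
tcp_pos: [0.528, -0.0025, 0.22]
eef_rot: [[-0.957, 0.288, -0.005], [0.288, 0.957, -0.001], [0.004, -0.002, -1.0]]
ft_force: [-0.1, -0.5, -4.2]
grip_width: 0.0292
grasp_force: 60.8
```

>>> apply_moves(
  commands=[
    {"rx":0,"ry":0,"rz":0.1,"dx":0,"dy":0,"dz":0,"gripper":0},
    {"rx":0,"ry":0,"rz":0.2,"dx":0,"dy":0,"dz":0,"gripper":0},
    {"rx":0,"ry":0,"rz":0.23,"dx":0,"dy":0,"dz":0,"gripper":0},
    {"rx":0,"ry":0,"rz":0.23,"dx":0,"dy":0,"dz":0,"gripper":0},
    {"rx":0,"ry":0,"rz":0.23,"dx":0,"dy":0,"dz":0,"gripper":0},
    {"rx":0,"ry":0,"rz":0.23,"dx":0,"dy":0,"dz":0,"gripper":0},
    {"rx":0,"ry":0,"rz":0.23,"dx":0,"dy":0,"dz":0,"gripper":0},
    {"rx":0,"ry":0,"rz":0.23,"dx":0,"dy":0,"dz":0,"gripper":0},
  ],
)

```text
time_s: 9.43
tcp_pos: [0.5283, 0.0005, 0.2198]
eef_rot: [[-0.42, 0.908, -0.005], [0.908, 0.42, 0.001], [0.003, -0.004, -1.0]]
ft_force: [0.0, 0.8, -3.9]
grip_width: 0.0292
grasp_force: 61.2
```

>>> apply_moves(
  commands=[
    {"rx":0,"ry":0,"rz":0.23,"dx":0,"dy":0,"dz":0,"gripper":0},
    {"rx":0,"ry":0,"rz":0.23,"dx":0,"dy":0,"dz":0,"gripper":0},
    {"rx":0,"ry":0,"rz":0.23,"dx":0,"dy":0,"dz":0,"gripper":0},
    {"rx":0,"ry":0,"rz":0.23,"dx":0,"dy":0,"dz":0,"gripper":0},
    {"rx":0,"ry":0,"rz":0.23,"dx":0,"dy":0,"dz":0,"gripper":0},
    {"rx":0,"ry":0,"rz":0.23,"dx":0,"dy":0,"dz":0,"gripper":0},
    {"rx":0,"ry":0,"rz":0.23,"dx":0,"dy":0,"dz":0,"gripper":0},
    {"rx":0,"ry":0,"rz":0.23,"dx":0,"dy":0,"dz":0,"gripper":0},
  ],
)

```text
time_s: 10.1
tcp_pos: [0.5284, 0.0005, 0.2198]
eef_rot: [[0.468, 0.884, -0.005], [0.884, -0.468, 0.001], [-0.002, -0.005, -1.0]]
ft_force: [1.2, -0.1, -4.5]
grip_width: 0.0294
grasp_force: 61.2
```

>>> apply_moves(
  commands=[
    {"rx":0,"ry":0,"rz":0.23,"dx":0,"dy":0,"dz":0,"gripper":0},
    {"rx":0,"ry":0,"rz":0.23,"dx":0,"dy":0,"dz":0,"gripper":0},
    {"rx":0,"ry":0,"rz":0.23,"dx":0,"dy":0,"dz":0,"gripper":0},
    {"rx":0,"ry":0,"rz":0.23,"dx":0,"dy":0,"dz":0,"gripper":0},
    {"rx":0,"ry":0,"rz":0.23,"dx":0,"dy":0,"dz":0,"gripper":0},
    {"rx":0,"ry":0,"rz":0.23,"dx":0,"dy":0,"dz":0,"gripper":0},
    {"rx":0,"ry":0,"rz":0.23,"dx":0,"dy":0,"dz":0,"gripper":0},
    {"rx":0,"ry":0,"rz":0.23,"dx":0,"dy":0,"dz":0,"gripper":0},
  ],
)

```text
time_s: 10.77
tcp_pos: [0.5283, 0.0005, 0.2198]
eef_rot: [[0.987, 0.163, -0.005], [0.163, -0.987, 0.001], [-0.005, -0.002, -1.0]]
ft_force: [0.4, -0.9, -5.2]
grip_width: 0.0294
grasp_force: 61.2
```

>>> apply_moves(
  commands=[
    {"rx":0,"ry":0,"rz":0.23,"dx":0,"dy":0,"dz":0,"gripper":0},
    {"rx":0,"ry":0,"rz":0.23,"dx":0,"dy":0,"dz":0,"gripper":0},
    {"rx":0,"ry":0,"rz":0.23,"dx":0,"dy":0,"dz":0,"gripper":0},
    {"rx":0,"ry":0,"rz":0.15,"dx":0,"dy":0,"dz":0,"gripper":0},
    {"rx":0,"ry":0,"rz":0.1,"dx":0,"dy":0,"dz":0,"gripper":0},
    {"rx":0,"ry":0,"rz":0.03,"dx":0,"dy":0,"dz":0,"gripper":0},
    {"rx":0,"ry":0,"rz":0,"dx":0,"dy":0,"dz":0,"gripper":0},
  ],
)

```text
time_s: 11.35
tcp_pos: [0.5288, 0.0005, 0.2205]
eef_rot: [[0.951, -0.31, -0.004], [-0.31, -0.951, 0.001], [-0.004, 0.001, -1.0]]
ft_force: [0.0, 0.1, -4.5]
grip_width: 0.0292
grasp_force: 61.2
```

>>> apply_moves(
  commands=[
    {"rx":0,"ry":0,"rz":0,"dx":0.05,"dy":0.16,"dz":0,"gripper":0},
    {"rx":0,"ry":0,"rz":0,"dx":0.1,"dy":0.36,"dz":0,"gripper":0},
    {"rx":0,"ry":0,"rz":0,"dx":0.11,"dy":0.38,"dz":0,"gripper":0},
    {"rx":0,"ry":0,"rz":0,"dx":0.11,"dy":0.38,"dz":0,"gripper":0},
    {"rx":0,"ry":0,"rz":0,"dx":0.11,"dy":0.38,"dz":0,"gripper":0},
    {"rx":0,"ry":0,"rz":0,"dx":0.11,"dy":0.38,"dz":0,"gripper":0},
    {"rx":0,"ry":0,"rz":0,"dx":0.11,"dy":0.38,"dz":0,"gripper":0},
    {"rx":0,"ry":0,"rz":0,"dx":0.1,"dy":0.35,"dz":0,"gripper":0},
  ],
)

```text
time_s: 12.02
tcp_pos: [0.5194, -0.2898, 0.2213]
eef_rot: [[0.951, -0.309, -0.001], [-0.309, -0.951, 0.001], [-0.002, -0.0, -1.0]]
ft_force: [1.2, 0.1, -3.8]
grip_width: 0.0297
grasp_force: 61.3
```

>>> apply_moves(
  commands=[
    {"rx":0,"ry":0,"rz":0,"dx":0.02,"dy":0.1,"dz":0,"gripper":0},
    {"rx":0,"ry":0,"rz":0,"dx":0,"dy":0,"dz":0.1,"gripper":0},
    {"rx":0,"ry":0,"rz":0,"dx":0,"dy":0,"dz":0.2,"gripper":0},
    {"rx":0,"ry":0,"rz":0,"dx":0,"dy":0,"dz":0.1,"gripper":0},
    {"rx":0,"ry":0,"rz":0,"dx":0,"dy":0,"dz":0,"gripper":0},
    {"rx":0,"ry":0,"rz":0,"dx":0,"dy":0,"dz":0,"gripper":0},
  ],
)

```text
time_s: 12.52
tcp_pos: [0.5183, -0.2962, 0.181]
eef_rot: [[0.951, -0.309, -0.003], [-0.309, -0.951, 0.002], [-0.003, -0.001, -1.0]]
ft_force: [-0.8, -0.1, -4.3]
grip_width: 0.0292
grasp_force: 61.5
```

```bash
python3 - <<'E'
from h import *
np.set_printoptions(precision=4,suppress=True)
p=snapshot("side");q=snapshot("top")
a=p["frame"][90:240,200:400,::-1];b=q["frame"][120:270,300:500,::-1]
cv2.imwrite("pics/over.png",cv2.resize(np.vstack([np.hstack([a,b])]),None,fx=2,fy=2,interpolation=cv2.INTER_CUBIC))
for t in("tray_grip","rose_crate"):
    print(t,[(np.round(d["at"],1),round(d["confidence"],2)) for d in tip_of(p,t)],[(np.round(d["at"],1),round(d["confidence"],2)) for d in tip_of(q,t)])
s=state();print(s["tcp_pos"],s["joint_pos"],s["eef_rot"],s["time_s"])
E
```

```text
tray_grip [(array([294.8, 113.5]), 0.94)] [(array([398.7, 197.1]), 0.7)]
rose_crate [(array([293.9, 160.6]), 0.79)] [(array([374.2, 201. ]), 0.77)]
[ 0.5197 -0.298   0.1832] [-0.6359  0.4226  1.5903  0.0001  1.1271  1.2495] [[ 0.9509 -0.3095  0.0013]
 [-0.3095 -0.9509 -0.0009]
 [ 0.0015  0.0004 -1.    ]] 12.8167
```

View pics/over.png

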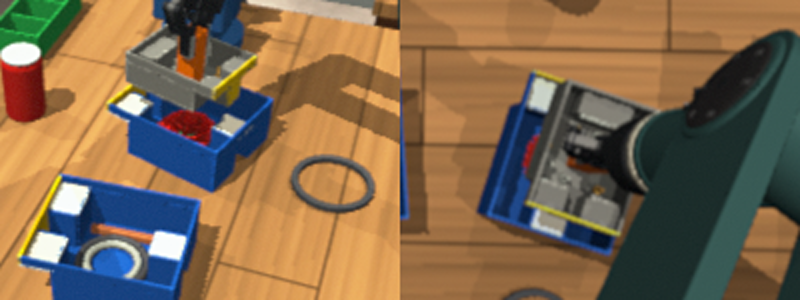

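The tray is over the rose crate, its yellow end now at the crate's plain end (top half: tray yellow edge (528,205)-(618,234), left far corner (566,82)). Next I'll compute its offset from the crate.

```bash
python3 - <<'E'
from h import *
np.set_printoptions(precision=4,suppress=True)
q=snapshot("top");p=snapshot("side")
U=lambda a:np.array([(a[0]-400)/2+300,a[1]/2+120]); V=lambda a:np.array([a[0]/2+200,a[1]/2+90])
z=.1596
a,b,c=[onz(q,U(v),z)[:2] for v in[(528,205),(618,234),(566,82)]]
print("tray centre",(b+c)/2,"sizes",np.linalg.norm(a-b),np.linalg.norm(a-c),"x yaw",np.arctan2(*(a-c)[::-1]))
print("grip",*tri(q,tip_of(q,"tray_grip")[0]["at"],p,tip_of(p,"tray_grip")[0]["at"]))
# tray rim corners in side view: yellow-left(+y,-x), yellow-right, far ones
s1=[onz(p,V(v),z)[:2] for v in[(218,108),(257,58),(163,18),(127,62)]]
print("side rim",np.array(s1),np.mean(s1,0))
# crate in present pictures, rim corners visible, top
for v in[(530,72),(612,253),(481,212)]: print("crate rim",onz(q,U(v),.075)[:2])
c=[(108,104),(272,97),(218,157)]
for v in c: print("crate side",onz(p,V(v),.075)[:2])
E
```

```text
tray centre [ 0.5212 -0.2963] sizes 0.10623978903305974 0.14785517905003137 x yaw 2.8485516105361617Traceback (most recent call last):
  File "<stdin>", line 8, in <module>
IndexError: list index out of range
```

>>> apply_moves(
  commands=[
    {"rx":0,"ry":0,"rz":0,"dx":-0.02,"dy":0.04,"dz":0,"gripper":0},
    {"rx":0,"ry":0,"rz":0,"dx":0,"dy":0,"dz":0.06,"gripper":0},
    {"rx":0,"ry":0,"rz":0,"dx":0,"dy":0,"dz":0.1,"gripper":0},
    {"rx":0,"ry":0,"rz":0,"dx":0,"dy":0,"dz":0.1,"gripper":0},
    {"rx":0,"ry":0,"rz":0,"dx":0,"dy":0,"dz":0.08,"gripper":0},
    {"rx":0,"ry":0,"rz":0,"dx":0,"dy":0,"dz":0.04,"gripper":0},
    {"rx":0,"ry":0,"rz":0,"dx":0,"dy":0,"dz":0,"gripper":0},
    {"rx":0,"ry":0,"rz":0,"dx":0,"dy":0,"dz":0,"gripper":0},
  ],
)

```text
time_s: 13.68
tcp_pos: [0.5158, -0.3009, 0.1437]
eef_rot: [[0.951, -0.31, -0.001], [-0.31, -0.951, 0.001], [-0.001, -0.0, -1.0]]
ft_force: [0.5, -0.5, -3.9]
grip_width: 0.0293
grasp_force: 61.7
```

```bash
python3 - <<'E'
from h import *
p=snapshot("side");q=snapshot("top")
a=p["frame"][90:210,230:370,::-1];b=q["frame"][140:260,320:460,::-1]
cv2.imwrite("pics/low.png",cv2.resize(np.hstack([a,b]),None,fx=2.8,fy=2.8,interpolation=cv2.INTER_CUBIC))
s=state();print(s["tcp_pos"],s["ft_force"],s["time_s"])
E
```

```text
[ 0.51632906 -0.30130369  0.14455363] [-0.45424177 -0.25069342 -3.42298561] 13.7833
```

View pics/low.png

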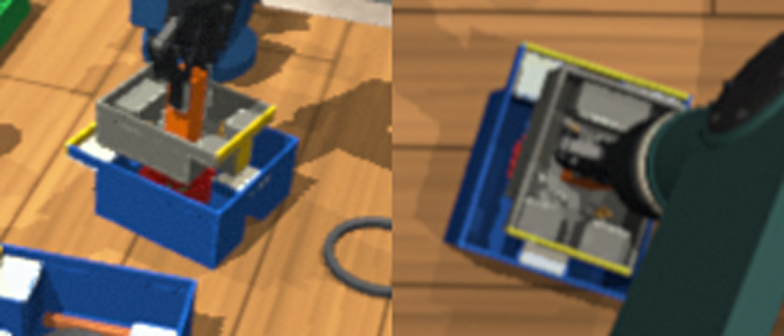

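The tray is now at about rim level and level, inside the crate's outline, with its yellow edge at (508,232)-(630,272) over the plain end. One numeric check before the last 7 mm.

```bash
python3 - <<'E'
from h import *
np.set_printoptions(precision=4,suppress=True)
q=snapshot("top");p=snapshot("side")
U=lambda a:np.array([(a[0]-392)/2.8+320,a[1]/2.8+140]);V=lambda a:np.array(a)/2.8+[230,90]
a,b,c=[onz(q,U(v),.121)[:2] for v in[(508,232),(630,272),(562,66)]]
print("tray",(b+c)/2,np.linalg.norm(a-b),np.linalg.norm(a-c))
a,b,c=[onz(q,U(v),.075)[:2] for v in[(522,45),(690,97),(457,243)]]
print("crate",(b+c)/2,np.linalg.norm(a-b),np.linalg.norm(a-c),np.arctan2(*(a-c)[::-1]))
s=np.array([onz(p,V(v),.121)[:2] for v in[(98,102),(218,158),(275,108)]]);print("tray side",(s[0]+s[2])/2,np.linalg.norm(s[0]-s[1]),np.linalg.norm(s[2]-s[1]))
s=np.array([onz(p,V(v),.075)[:2] for v in[(67,148),(217,220),(299,138)]]);print("crate side",(s[0]+s[2])/2,np.linalg.norm(s[0]-s[1]),np.linalg.norm(s[2]-s[1]))
E
```

```text
tray [ 0.5189 -0.3024] 0.10789385008780703 0.14986881659576418
crate [ 0.5185 -0.2983] 0.15695945504357328 0.18859365070183212 -0.30850033419235245
tray side [ 0.5166 -0.2983] 0.15143725692094123 0.10837818523935289
crate side [ 0.5155 -0.2956] 0.19015935559740682 0.1689569213552537
```

Both views put the tray axis within 4 mm of the crate's centre. I'll lower it in small steps.

>>> apply_moves(
  commands=[
    {"rx":0,"ry":0,"rz":0,"dx":0,"dy":-0.02,"dz":0.02,"gripper":0},
    {"rx":0,"ry":0,"rz":0,"dx":0,"dy":0,"dz":0.02,"gripper":0},
    {"rx":0,"ry":0,"rz":0,"dx":0,"dy":0,"dz":0.02,"gripper":0},
    {"rx":0,"ry":0,"rz":0,"dx":0,"dy":0,"dz":0,"gripper":0},
    {"rx":0,"ry":0,"rz":0,"dx":0,"dy":0,"dz":0,"gripper":0},
  ],
)

```text
time_s: 14.3
tcp_pos: [0.5165, -0.2991, 0.1381]
eef_rot: [[0.951, -0.31, -0.0], [-0.31, -0.951, 0.0], [-0.0, -0.0, -1.0]]
ft_force: [0.1, 0.7, -4.0]
grip_width: 0.0293
grasp_force: 61.7
```

>>> apply_moves(
  commands=[
    {"rx":0,"ry":0,"rz":0,"dx":0,"dy":0,"dz":0.02,"gripper":0},
    {"rx":0,"ry":0,"rz":0,"dx":0,"dy":0,"dz":0,"gripper":0},
    {"rx":0,"ry":0,"rz":0,"dx":0,"dy":0,"dz":0,"gripper":0},
  ],
)

```text
time_s: 14.55
tcp_pos: [0.5169, -0.2994, 0.1366]
eef_rot: [[0.951, -0.31, 0.001], [-0.31, -0.951, -0.0], [0.001, 0.0, -1.0]]
ft_force: [-0.3, 0.5, -0.8]
grip_width: 0.0291
grasp_force: 62.0
```

Contact: the wrist force has unloaded from -4 to -0.8 N at the expected height. Release and rise.

>>> apply_moves(
  commands=[
    {"rx":0,"ry":0,"rz":0,"dx":0,"dy":0,"dz":0.01,"gripper":0},
    {"rx":0,"ry":0,"rz":0,"dx":0,"dy":0,"dz":0,"gripper":0.45},
    {"rx":0,"ry":0,"rz":0,"dx":0,"dy":0,"dz":0,"gripper":0.6},
    {"rx":0,"ry":0,"rz":0,"dx":0,"dy":0,"dz":0,"gripper":0.8},
    {"rx":0,"ry":0,"rz":0,"dx":0,"dy":0,"dz":0,"gripper":0.8},
    {"rx":0,"ry":0,"rz":0,"dx":0,"dy":0,"dz":0,"gripper":0.8},
  ],
)

```text
time_s: 15.05
tcp_pos: [0.5167, -0.2993, 0.1353]
eef_rot: [[0.951, -0.31, 0.0], [-0.31, -0.951, -0.0], [0.0, -0.0, -1.0]]
ft_force: [-0.2, 0.5, 0.1]
grip_width: 0.0682
grasp_force: 0.0
```

>>> apply_moves(
  commands=[
    {"rx":0,"ry":0,"rz":0,"dx":0,"dy":0,"dz":-0.1,"gripper":0.8},
    {"rx":0,"ry":0,"rz":0,"dx":0,"dy":0,"dz":-0.2,"gripper":0.8},
    {"rx":0,"ry":0,"rz":0,"dx":0,"dy":0,"dz":-0.3,"gripper":0.8},
    {"rx":0,"ry":0,"rz":0,"dx":0,"dy":0,"dz":-0.3,"gripper":0.8},
    {"rx":0,"ry":0,"rz":0,"dx":0,"dy":0,"dz":-0.3,"gripper":0.8},
    {"rx":0,"ry":0,"rz":0,"dx":0,"dy":0,"dz":-0.1,"gripper":0.8},
    {"rx":0,"ry":0,"rz":0,"dx":0,"dy":0,"dz":0,"gripper":0.8},
  ],
)

```text
time_s: 15.63
tcp_pos: [0.5184, -0.3005, 0.2694]
eef_rot: [[0.951, -0.31, 0.006], [-0.31, -0.951, -0.004], [0.007, 0.002, -1.0]]
ft_force: [0.6, 0.0, -0.7]
grip_width: 0.0687
grasp_force: 0.0
```

```bash
python3 - <<'E'
from h import *
p=snapshot("side");q=snapshot("top")
a=p["frame"][90:210,230:370,::-1];b=q["frame"][140:260,320:460,::-1]
cv2.imwrite("pics/end.png",cv2.resize(np.hstack([a,b]),None,fx=2.8,fy=2.8,interpolation=cv2.INTER_CUBIC))
s=state();print(s["tcp_pos"],s["ft_force"],s["time_s"],s["grip_width"])
E
```

```text
[ 0.51635311 -0.29899677  0.26508258] [-0.1997028  -0.85045701 -0.29741281] 15.7333 0.06812133976270723
```

View pics/end.png

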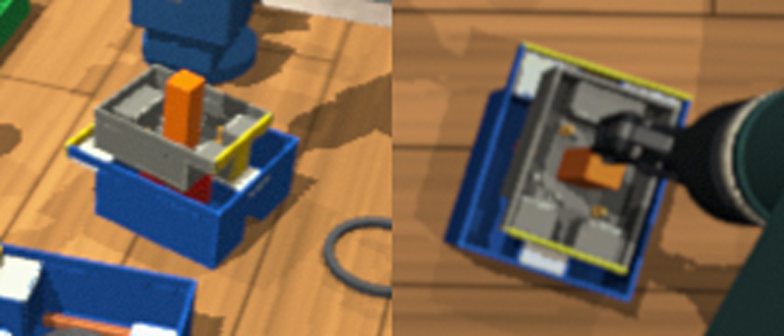

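The tray rests level on the lugs, centred in the rose crate with its yellow end at the plain blue end. The gripper is clear above it, so I'll hand in.

```bash
python3 -c "
from rig import *
print(sign_off())"
```

```text
the job is handed in; nothing more can be done
None
```

I handed the job in at about 16 s: the tray is turned half round and rests level on the white lugs in the rose crate, within about 4 mm of its centre, with the gripper clear; no verdict was returned.

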